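# Seat an end plug in a tube and hold it down for riveting

### The job

Take the orange plug out of the rack, set its tapered shank into the open top of the upright aluminium tube until the flange lies flat on the rim, and press it down against the sprung stand so that the red pointer sits in the green zone (mid-zone is about 12 newtons), never as far as the red mark. A colleague will then rivet it: finish still gripping the plug and pushing steadily with the pointer in the green, without letting go, and leave the other plugs and everything else on the bench where they are.

Things in the scene. Friction and masses are not known exactly. Their poses are not given: they have to be found in the camera images.
- orange_plug: Orange plastic end plug, about 60 g, upright in one of the rack's holes, round about its z axis (up). Origin: centre of the flange's underside, which rests on the rack's top. Below: tapered shank 32 long, 33 diameter at the flange, 22 at the tip. Flange 48 diameter, 6 thick. Above it: round grip 30 diameter, 30 tall (top 36 above the origin).
- rack: Fixed wooden block 90 (x) x 230 (y) x 45 high, origin at the centre of its underside, with three holes of 38 diameter in a row along its y axis (at -75, 0, +75), a plug in each; which plug is where varies.
- tube_mouth (a point): Upright aluminium tube, 44 outside, 37 inside diameter, orange ring low down. This point: centre of its open mouth at the rim, z up; mouth 165 above the bench when not pressed; 94 deep inside. It stands on a sprung seat and only slides straight down. A thin red pointer, fixed to the tube 57 below the mouth, rides along the scale post.
- tube (a joint): How far the tube is pressed down, 0 to 0.034 m (0 at rest). The push needed is 4 N plus 0.5 N per mm (4 N at 0, 12 N at 16 mm, 21 N at 34 mm). Green zone: 8 to 24 mm (8 to 16 N). Red mark: begins at 30 mm (19 N).
- stand: Fixed stand, origin under the tube's axis at bench height. Dark steel base 120 (x) x 170 (y, -70 to +100) x 14 high, aluminium sleeve 66 diameter, up to 58 high, round the tube, white scale post 30 (x) x 12 (y), top at 120, at y +75, with a black rest line at height 108, green zone from 100 down to 84, red mark from 78 to 73.
- blue_plug: Blue plug for another tube: same flange and grip as the orange one, same origin, shank 27 diameter at the flange. Leave it.
- grey_plug: Grey plug for another tube: same flange and grip as the orange one, same origin, shank 24 diameter at the flange. Leave it.
- masking_tape: Off-white roll of tape lying flat, 110 diameter, 50 high, origin at the centre of its underside.
- brown_tape: Brown roll of tape lying flat, 100 diameter, 48 high, origin at the centre of its underside.
- spray_can: Standing spray can, 66 diameter, 190 high, origin at the centre of its underside.
- glue_bottle: Standing white bottle with orange cap, 60 diameter, 160 high, origin at the centre of its underside.
- screwdriver: Screwdriver lying flat on the bench between the rack and the stand, about 200 long, up to 26 thick, its x axis along the blade.
Not all that is in view belongs to the job. There is more than one size of the stand; the job needs the smaller. Of the things shaped like the orange_plug, the orange one is meant.

How it is judged:
By the outcome, as a careful person would: the job done as asked, in the order asked, and still so for the second after the job is handed in, while the arm keeps its last pose, push and grip.
It also fails if it takes over 35 s, if anything falls off the work surface, if the arm or the gripper's body presses on something with over 40 N, if the wrist force passes 120 N, or if a joint passes its speed limit or range.

### The arm

A 6-joint arm with a two-finger parallel gripper is mounted at the origin on the work surface. World frame = base frame: x ahead of the robot, y to its left, z up, the work surface at z = 0. Lengths are in m, angles in rad, forces in N, time in s.
With the tool pointing down it reaches from about 0.375 to 0.975 m from the base axis. Payload 3.8 kg.
Tool frame: the origin (TCP) lies at the very end of the fingers, on their centre line; the grasp point (between the pads) lies 19 mm behind it; z points along the fingers, y is the line along which they close (so a half turn about z gives the same grasp; the last joint's range is limited). The gripper opens to 85 mm and grips with 20 to 120 N. Pads are 22 mm wide; open, the fingers measure 114 mm over their backs; the gripper's body (76 mm by 85 mm) begins 54 mm behind the grasp point. The pads swing forward as they close: fully open they stand 13 mm farther back than shut.
Start: joints at [1.226, 0.264, 1.604, -0, 1.274, -0.037], TCP at [0.204, 0.643, 0.231] pointing down, gripper open.
Joint ranges: [-2.63, 2.63], [-0.94, 2.18], [0.31, 2.57], [-1.31, 4.45], [0, 2.66], [-2.55, 2.55]. Speed limits (rad/s): [2.57, 2.57, 3.14, 3.14, 3.14, 3.14].

### API

Orientations are given as a rotation vector (axis times angle).
In Python, from workcell import bot gives the robot as it stands.
- The arm moves only by the shell command python3 -m creep 'ROWS' [FORCE]. ROWS is JSON, a list of rows, each a list of 5 numbers: the shift along the tool's x, y, z in units of 0.05 m (1.0 is 0.05 m), then the turn about the tool's z in units of 0.1 rad (1.0 is 0.1 rad), then the opening, from 0 (shut) to 1 (fully open). In form: [[tx, ty, tz, spin, hand], ...]. A call has 1 to 20 rows; each row shifts and turns the commanded pose from where the row before left it, along the tool's axes as they then stand; what a row does not reach is not made up. A row lasts 1/8 s, in which the tool goes at most 62.5 mm and 10.7 degrees, less where a joint would pass 70% of its speed; a pose out of reach is approached as far as the arm can. A call with a number of a shift or a turn outside -1 to 1 is refused whole. A call with a gripper value outside its range is refused whole. The fingers move at their own pace and stop on an object; FORCE is the grip in N (left out, the last holds). Time passes only in rows, so rows that do not move let the fingers close. It gives the time, the measured TCP pose, the force, the opening and the grip force at its end, in the units of the state.
- bot.read_state(): the state, without advancing time (a new reading comes with each control period).
- bot.read_camera(name): name is "side" or "top"; returns a dict with "pixels" (480x640x3 uint8, red, green, blue), "vfov" (degrees; the focal length in pixels is half the picture's height over the tangent of half this angle, whatever the lens; pixels are square), "cx", "cy" (the principal point, pixels), "dist_coeffs" ([k1, k2, p1, p2, k3] as OpenCV has them; the pictures are not rectified), "world_to_cam" (4x4, takes a point from world to camera coordinates). Camera axes: x right, y down, z forward; pixel columns grow to the right and rows downward; lengths in m; the calibration is good to about 2 mm. A picture is of the moment at which its call begins. There is no depth.
- bot.finish_job(): hands the job in; it is judged then, once.
Trained networks look in a picture, given as the dict that the camera call returned (one of the last four; its "shot" number tells which), for a name from the list of things; names that differ only in an ending like _2 or _b are one class to them, and where a whole thing is asked for, a point or a joint stands for the part that bears it (a point fixed in the world has none). Each returns a list of dicts, best first, with "score" (0 to 1); they miss things now and then, are a little off and sometimes report something else, mostly with a low value. They report only what shows in the picture. A call takes as long as a camera call. They do not tell look-alikes from the thing itself.
- bot.look_for(target, picture): "bbox" ([left, top, right, bottom] in pixels, round what is visible of it).
- bot.regions_of(target, picture): "mask" (480x640 bool, what is visible of it) and "bbox" ([left, top, right, bottom] in pixels, round what is visible of it).
The state is a dict: "time": time; "q": joint angles; "joint_vel": joint speeds; "joint_torque": joint torques, N m; "tool_pos": TCP position; "tcp_rot": TCP orientation; "wrist_force": force on the tool from outside, world axes, zero at the start; "torque": the same for the moment, N m; "width": opening from 0.0 (shut) to 1.0 (fully open); "grip_force": force on a finger pad.
Only numpy, scipy, OpenCV 4.12 (cv2) and the standard library are available. Lean on these libraries where they do the work, as an engineer would, in place of code of your own. Each camera call takes 0.05 s, during which the arm holds its last target. There are 200 camera calls.

## Working session

There is one attempt and no reset: what is moved stays moved. The work goes in short steps, Python scripts to look and compute and a shell command to move; the robot and the scene stay as the last step left them, time stands still between calls to the robot, and variables do not carry over. Pictures are saved under pics/ and viewed, at most 10 in all, crops included, and the job is handed in when it is done.

```bash
mkdir -p pics; ls
cat > h.py <<'E'
import numpy as np, cv2
from workcell import bot
def K(p):
    f=240/np.tan(np.radians(p["vfov"])/2); return np.array([[f,0,p["cx"]],[0,f,p["cy"]],[0,0,1.]])
def ray(p,uv):
    n=cv2.undistortPoints(np.array([[uv]],float),K(p),np.array(p["dist_coeffs"],float))[0,0]
    T=np.array(p["world_to_cam"]);R=T[:3,:3];o=-R.T@T[:3,3];d=R.T@np.array([n[0],n[1],1]);return o,d/np.linalg.norm(d)
def at_z(p,uv,z):
    o,d=ray(p,uv);return o+d*(z-o[2])/d[2]
def tri(rs):
    A=0;b=0
    for o,d in rs:
        P=np.eye(3)-np.outer(d,d);A=A+P;b=b+P@o
    return np.linalg.solve(A,b)
def proj(p,X):
    T=np.array(p["world_to_cam"]);r=cv2.Rodrigues(T[:3,:3])[0]
    return cv2.projectPoints(np.array(X,float).reshape(-1,1,3),r,T[:3,3],K(p),np.array(p["dist_coeffs"],float))[0][:,0]
def save(p,n): cv2.imwrite("pics/"+n,p["pixels"][:,:,::-1])
E
python3 - <<'E'
from h import *
s=bot.read_state();print({k:np.round(v,3) for k,v in s.items()})
P={}
for c in("side","top"):
    p=bot.read_camera(c);save(p,c+"0.png")
    T=np.array(p["world_to_cam"]);print(c,-T[:3,:3].T@T[:3,3],p["vfov"],p["dist_coeffs"])
    for n in("orange_plug","blue_plug","rack","tube","stand","screwdriver","spray_can","glue_bottle","masking_tape","brown_tape"):
        print(n,[(np.round(d["bbox"]).tolist(),round(d["score"],2)) for d in bot.look_for(n,p)][:5])
E
```

```text
pics
{'time': np.float64(0.0), 'q': array([ 1.226,  0.265,  1.605, -0.   ,  1.274, -0.037]), 'joint_vel': array([ 0.001, -0.001,  0.001, -0.   , -0.   , -0.002]), 'joint_torque': array([ 2.0000e-03, -5.1512e+01, -3.6731e+01, -0.0000e+00,  1.3000e-02,
       -0.0000e+00]), 'tool_pos': array([0.204, 0.643, 0.23 ]), 'tcp_rot': array([-4.810e-01, -3.104e+00,  3.000e-03]), 'wrist_force': array([0.609, 0.312, 0.194]), 'torque': array([ 0.015, -0.024,  0.021]), 'grip_force': np.float64(0.0), 'width': np.float64(1.003)}
side [ 0.14245464 -0.95604983  1.03142984] 42.57728051497967 [-0.03555885  0.          0.          0.          0.        ]
orange_plug [([341.0, 321.0, 361.0, 348.0], 0.89), ([358.0, 369.0, 383.0, 399.0], 0.75)]
blue_plug [([290.0, 280.0, 311.0, 304.0], 0.71), ([337.0, 324.0, 361.0, 350.0], 0.71), ([244.0, 255.0, 328.0, 283.0], 0.21)]
rack [([275.0, 280.0, 376.0, 378.0], 0.69)]
tube [([161.0, 141.0, 205.0, 208.0], 0.61), ([278.0, 142.0, 300.0, 184.0], 0.56)]
stand [([264.0, 143.0, 316.0, 217.0], 0.94), ([145.0, 141.0, 231.0, 252.0], 0.65)]
screwdriver [([248.0, 260.0, 313.0, 
[... 235 characters left out ...]
.06243064  1.14980436] 47.030977466738456 [-0.17659922  0.          0.          0.          0.        ]
orange_plug [([477.0, 273.0, 495.0, 294.0], 0.77), ([424.0, 260.0, 448.0, 285.0], 0.76)]
blue_plug [([353.0, 278.0, 377.0, 299.0], 0.73)]
rack [([341.0, 250.0, 453.0, 317.0], 0.56)]
tube [([95.0, 294.0, 180.0, 364.0], 0.94), ([157.0, 186.0, 205.0, 229.0], 0.92)]
stand [([146.0, 176.0, 236.0, 260.0], 0.85)]
screwdriver [([287.0, 233.0, 313.0, 327.0], 0.94)]
spray_can [([306.0, 97.0, 337.0, 160.0], 0.56)]
glue_bottle [([376.0, 117.0, 401.0, 161.0], 0.89)]
masking_tape [([433.0, 137.0, 490.0, 192.0], 0.93)]
brown_tape [([255.0, 117.0, 307.0, 165.0], 0.7), ([436.0, 136.0, 487.0, 194.0], 0.48)]
```

View pics/side0.png

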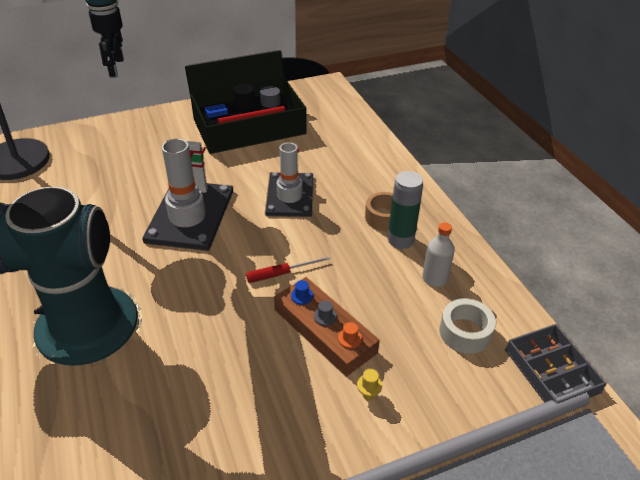

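View pics/top0.png

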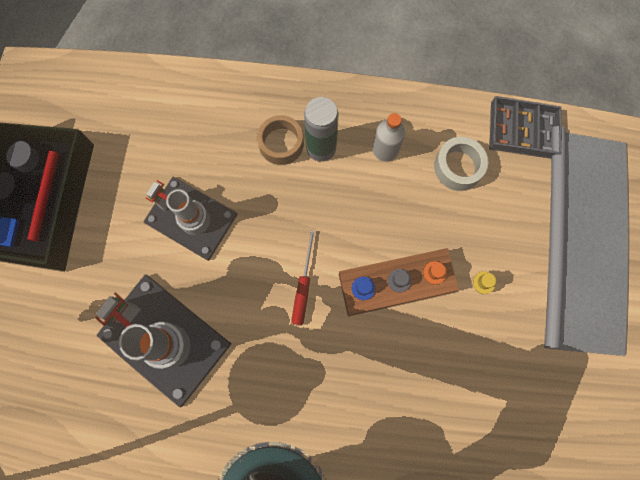

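The side picture shows the red-orange plug in the rack at (350,335) and a yellow look-alike standing loose at (370,382). Two stands are in view, a big one at (188,195) and a small one at (290,185). In the top picture the orange plug is at (435,271), yellow at (485,282), the small stand at (190,215) and the big one at (160,340). The orange plug in the rack and the stand at top (190,215) fit the description. I'll check them with enlarged crops and sizes.

Run:
```python
from h import *
a=bot.read_camera("side");b=bot.read_camera("top")
def crop(p,x,y,w=80,h=60): return cv2.resize(p["pixels"][y:y+h,x:x+w,::-1],(400,300),interpolation=cv2.INTER_CUBIC)
m=np.vstack([np.hstack([crop(a,250,135,),crop(b,140,170,120,90)]),np.hstack([crop(a,310,305),crop(b,395,245)])])
cv2.imwrite("pics/crops.png",m)
# masks & ellipses
for n in("orange_plug","tube","stand"):
  for p,c in((a,"side"),(b,"top")):
    for d in bot.regions_of(n,p)[:3]:
        print(n,c,np.round(d["bbox"]),round(d["score"],2),d["mask"].sum())
# orange colour region centroids
for p,c,(x,y,w,h) in((a,"side",(320,310,50,45)),(b,"top",(415,250,40,40))):
    hsv=cv2.cvtColor(p["pixels"],cv2.COLOR_RGB2HSV)[y:y+h,x:x+w]
    mk=((hsv[...,0]<14)&(hsv[...,1]>190)&(hsv[...,2]>120)).astype(np.uint8)
    print(c,"\n".join("".join("#" if v else "." for v in r) for r in mk))
```

```text
orange_plug side [355. 370. 383. 399.] 0.98 547
orange_plug side [339. 323. 363. 349.] 0.96 490
orange_plug top [424. 260. 449. 284.] 0.8 447
orange_plug top [479. 273. 494. 291.] 0.71 412
orange_plug top [288. 232. 315. 325.] 0.35 733
tube side [162. 139. 209. 208.] 0.81 1855
tube side [278. 140. 300. 187.] 0.77 786
tube top [ 95. 294. 179. 364.] 0.92 2227
tube top [291. 232. 315. 326.] 0.7 747
tube top [151. 183. 207. 229.] 0.59 1008
stand side [265. 143. 314. 217.] 0.86 2520
stand side [145. 137. 231. 251.] 0.6 6098
stand top [146. 177. 236. 261.] 0.92 4469
stand top [ 93. 272. 228. 407.] 0.86 9529
side ..................................................
..................................................
..................................................
..................................................
..................................................
..................................................
..................................................
..................................................
..................................................
...........................
[... 2752 characters left out ...]
...
........................................
........................................
........................................
........................................
........................................
........................................
........................................
........................................
........................................
........................................
........................................
........................................
........................................
........................................
........................................
........................................
........................................
```

View pics/crops.png

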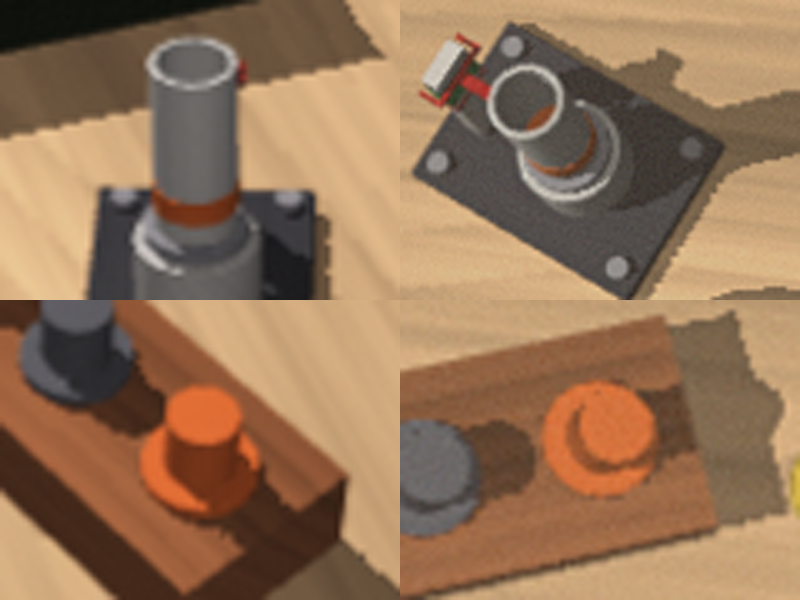

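The crops confirm it. Of the orange plug (rack end, side (350,328), top (438,271)) and the yellow one (loose, side (370,382)), the orange one fits. The small stand's tube mouth is at side (288,147), top (177,200).

Run:
```python
from h import *
a=bot.read_camera("side");b=bot.read_camera("top")
pts={"grip":((350.3,327.7),(437.9,270.7)),"mouth":((288.1,147.3),(177.4,199.9))}
def circ(c,r): t=np.linspace(0,2*np.pi,60);return np.c_[c[0]+r*np.cos(t),c[1]+r*np.sin(t),0*t+c[2]]
X={}
for n,(u,v) in pts.items():
    ra,rb=ray(a,u),ray(b,v);x=tri([ra,rb]);X[n]=x
    gap=abs(np.dot(ra[0]-rb[0],np.cross(ra[1],rb[1])/np.linalg.norm(np.cross(ra[1],rb[1]))))
    print(n,x.round(4),"gap",gap.round(4))
z=.051
for n,c in(("or fl",(435-.5,273-.5)),("blue",(363.5,287)),("grey",(400,280))): print(n,at_z(b,c,z).round(4))
# rack corners top crop
for c in((664,317),(716,524)): print("rackcorner",at_z(b,(395+(c[0]-400)/5,245+(c[1]-300)/5),.045).round(4))
# small stand base corners
for c in((512,22),(722,147),(630,298),(414,174)): print("base",at_z(b,(140+(c[0]-400)/3.333,170+c[1]/3.333),.014).round(4))
print("big base",[at_z(b,c,.02).round(3) for c in((148,276),(231,344),(182,406))])
S=8;out=[]
for p,c0,cs in((a,(260,130),[(X["mouth"],.022)]),(b,(150,175),[(X["mouth"],.022)]),(a,(325,310),[(X["grip"],.015),(X["grip"]-[0,0,.03],.024)]),(b,(412,250),[(X["grip"],.015),(X["grip"]-[0,0,.03],.024)])):
    im=cv2.resize(p["pixels"][c0[1]:c0[1]+37,c0[0]:c0[0]+50,::-1],None,fx=S,fy=S,interpolation=cv2.INTER_CUBIC)
    for c,r in cs:
        q=(proj(p,circ(c,r))-c0+.5)*S
        cv2.polylines(im,[q.round().astype(np.int32)],True,(255,0,0),1)
    out.append(im)
cv2.imwrite("pics/ov.png",np.vstack([np.hstack(out[:2]),np.hstack(out[2:])]))
```

```text
grip [ 0.4932 -0.2693  0.081 ] gap 0.0015
mouth [0.5485 0.2446 0.1636] gap 0.0002
or fl [ 0.4936 -0.2682  0.051 ]
blue [ 0.4462 -0.1279  0.051 ]
grey [ 0.4696 -0.1996  0.051 ]
rackcorner [ 0.5484 -0.2927  0.045 ]
rackcorner [ 0.4652 -0.3213  0.045 ]
base [0.6397 0.3101 0.014 ]
base [0.5727 0.1567 0.014 ]
base [0.4676 0.1991 0.014 ]
base [0.5296 0.3551 0.014 ]
big base [array([0.414, 0.322, 0.02 ]), array([0.299, 0.124, 0.02 ]), array([0.161, 0.205, 0.02 ])]
```

View pics/ov.png

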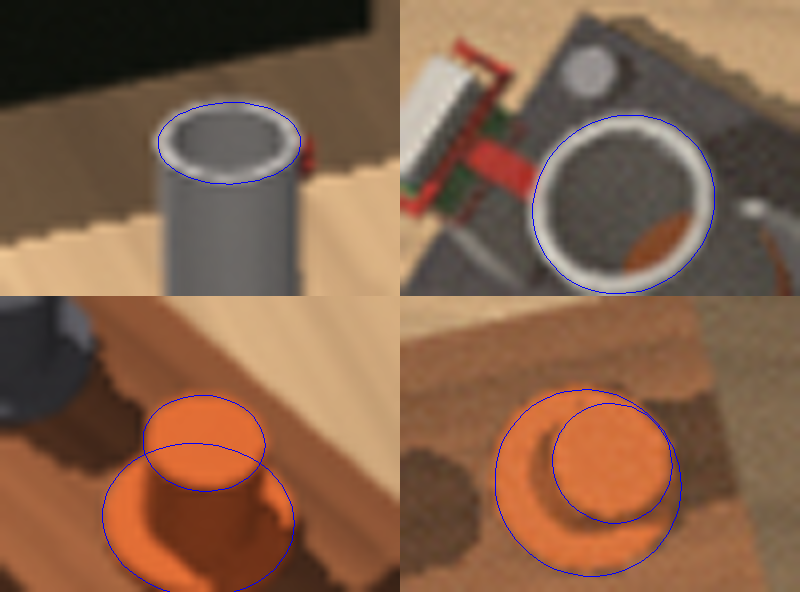

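The overlay shows the mouth and grip circles matching both views. The grip top is at z 0.081 and the mouth at 0.164, and the chosen base measures about 115 x 167, so it is the smaller stand. Next I'll work out the moves.

```bash
cat >> h.py <<'E'
from scipy.spatial.transform import Rotation as Ro
def rel(target,s=None):
    s=s or bot.read_state();R=Ro.from_rotvec(s["tcp_rot"]).as_matrix()
    return (R.T@(np.array(target)-s["tool_pos"])/.05).round(2)
def st():
    s=bot.read_state();R=Ro.from_rotvec(s["tcp_rot"]).as_matrix()
    print("t",round(s["time"],2),"pos",np.round(s["tool_pos"],4),"q",np.round(s["q"],2),"F",np.round(s["wrist_force"],1),"w",round(s["width"],3),"g",round(s["grip_force"],1),"x",R[:,0].round(3),"y",R[:,1].round(3),"z",R[:,2].round(3));return s,R
E
python3 - <<'E'
from h import *
s,R=st()
yd=np.array([.0474,-.1403]);yd/=np.linalg.norm(yd);want=np.array([-yd[1],yd[0]])
for w in(want,-want):
    # spin th about tool z: new y = -sin*x+cos*y
    th=np.arctan2(-w@R[:2,0],w@R[:2,1]);print("spin units",th/.1)
print(rel([.45,.25,.35]),"then in same frame", R.T@(np.array([.493,-.269,.35])-np.array([.45,.25,.35]))/.05)
p=bot.read_camera("side")
print("big mouth", tri([ray(p,(177,147)),ray(bot.read_camera("top"),(138,342))]))
E
```

```text
t 1.6 pos [0.2045 0.6433 0.2313] q [ 1.23  0.26  1.6  -0.    1.27 -0.04] F [-0.  -0.2  0.7] w 1.0 g 0.0 x [-0.953  0.303 -0.   ] y [ 0.303  0.953 -0.   ] z [-0. -0. -1.]
spin units 9.372279263039102
spin units -22.04364727285883
[-7.06 -6.01 -2.37] then in same frame [-3.96395647e+00 -9.63177289e+00  2.58973271e-04]
big mouth [0.27982573 0.24768214 0.22728483]
```

```bash
python3 -m creep '[[0,0,-0.8,0,1],[0,0,-0.8,0,1],[0,0,-0.8,0,1],[-0.7,-0.6,0,0,1],[-0.7,-0.6,0,0,1],[-0.7,-0.6,0,0,1],[-0.7,-0.6,0,0,1],[-0.7,-0.6,0,0,1],[-0.7,-0.6,0,0,1],[-0.7,-0.6,0,0,1],[-0.7,-0.6,0,0,1],[-0.7,-0.6,0,0,1],[-0.7,-0.6,0,0,1]]' 60
python3 -m creep '[[-0.4,-0.8,0,0,1],[-0.4,-0.8,0,0,1],[-0.4,-0.8,0,0,1],[-0.4,-0.8,0,0,1],[-0.4,-0.8,0,0,1],[-0.4,-0.8,0,0,1],[-0.4,-0.8,0,0,1],[-0.4,-0.8,0,0,1],[-0.4,-0.8,0,0,1],[-0.4,-0.8,0,0,1],[0,-0.8,0,0,1],[0,-0.8,0,0,1],[0,0,0.4,1,1],[0,0,0.4,1,1],[0,0,0.4,1,1],[0,0,0.4,1,1],[0,0,0.4,1,1]]'
python3 -c "
from h import *
st();print(rel([.4932,-.2693,.12]))"
```

```text
time: 3.32
tool_pos: [0.4478, 0.25, 0.3516]
tcp_rot: [0.481, 3.104, 0.001]
wrist_force: [0.4, 0.1, 0.2]
width: 0.997
grip_force: 0.0
time: 5.45
tool_pos: [0.4923, -0.2667, 0.2508]
tcp_rot: [1.24, 2.886, -0.0]
wrist_force: [-0.4, 0.3, -0.8]
width: 0.997
grip_force: 0.0
t 5.45 pos [ 0.4923 -0.2667  0.2508] q [-0.54  0.03  1.83  0.    1.28 -1.3 ] F [-0.4  0.3 -0.8] w 0.997 g 0.0 x [-0.689  0.725 -0.   ] y [0.725 0.689 0.   ] z [ 0. -0. -1.]
[-0.05 -0.02  2.62]
```

```bash
python3 -m creep '[[-0.05,-0.02,0.5,0.9,1],[0,0,0.5,0.9,1],[0,0,0.5,0.9,1],[0,0,0.5,0.9,1],[0,0,0.5,0.8,1],[0,0,0.1,0,1],[0,0,0,0,1]]'
python3 - <<'E'
from h import *
st();print(rel([.4932,-.269,.054]))
a=bot.read_camera("side");b=bot.read_camera("top")
def crop(p,x,y,w=100,h=75): return cv2.resize(p["pixels"][y:y+h,x:x+w,::-1],(400,300),interpolation=cv2.INTER_CUBIC)
cv2.imwrite("pics/pre.png",np.hstack([crop(a,300,280),crop(b,390,230)]))
E
```

```text
time: 6.32
tool_pos: [0.4934, -0.2692, 0.1215]
tcp_rot: [-1.834, -2.551, 0.0]
wrist_force: [-1.2, 0.2, 0.1]
width: 1.002
grip_force: 0.0
t 6.33 pos [ 0.4934 -0.2692  0.1215] q [-0.54  0.15  1.96 -0.    1.04 -0.87] F [-1.2  0.2  0.1] w 1.002 g 0.0 x [-0.319  0.948  0.   ] y [ 0.948  0.319 -0.   ] z [-0.  0. -1.]
[ 0.01 -0.    1.35]
```

View pics/pre.png

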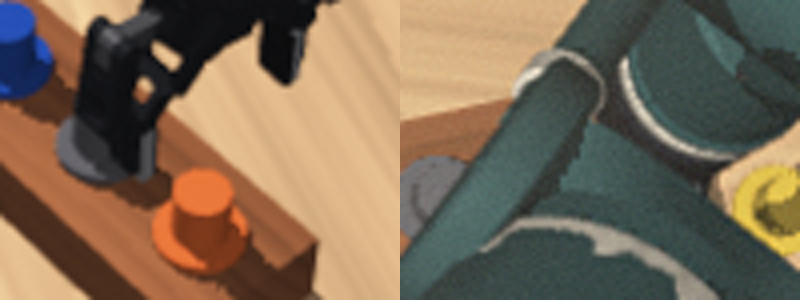

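The side crop shows the fingers spread across the row, above and either side of the orange plug at crop (200,215). The top view is hidden by the arm. I'll descend and grip.

```bash
python3 -m creep '[[0,0,0.4,0,1],[0,0,0.4,0,1],[0,0,0.3,0,1],[0,0,0.2,0,1],[0,0,0,0,0.6],[0,0,0,0,0.4],[0,0,0,0,0.2],[0,0,0,0,0.2],[0,0,0,0,0.2],[0,0,0,0,0.2]]' 60
python3 -c "
from h import *
st()"
```

```text
time: 7.68
tool_pos: [0.4942, -0.2697, 0.0574]
tcp_rot: [1.834, 2.548, 0.0]
wrist_force: [-0.3, -0.5, 5.5]
width: 0.327
grip_force: 59.2
t 7.67 pos [ 0.4942 -0.2697  0.0574] q [-0.54  0.22  2.   -0.    0.91 -0.87] F [-0.3 -0.5  5.5] w 0.327 g 59.2 x [-0.317  0.948 -0.002] y [0.948 0.317 0.001] z [ 0.002 -0.001 -1.   ]
```

```bash
python3 -m creep '[[0,0,0,0,0.1],[0,0,-0.1,0,0.1],[0,0,-0.3,0,0.1],[0,0,-0.7,0,0.1],[0,0,-0.7,0,0.1],[0,0,-0.7,0,0.1],[0,0,-0.7,0,0.1],[0,0,-0.7,0,0.1]]' 80
python3 - <<'E'
from h import *
s,R=st();a=bot.read_camera("side");save(a,"lift.png")
print(rel([.5485,.2446,.25]))
E
```

```text
time: 8.68
tool_pos: [0.493, -0.269, 0.2531]
tcp_rot: [1.835, 2.55, 0.0]
wrist_force: [1.5, -0.4, -1.0]
width: 0.326
grip_force: 78.8
t 8.68 pos [ 0.493  -0.269   0.2531] q [-0.54  0.04  1.82  0.    1.28 -0.87] F [ 1.5 -0.4 -1. ] w 0.326 g 78.8 x [-0.317  0.948 -0.   ] y [0.948 0.317 0.   ] z [ 0. -0. -1.]
[9.43 4.28 0.14]
```

View pics/lift.png

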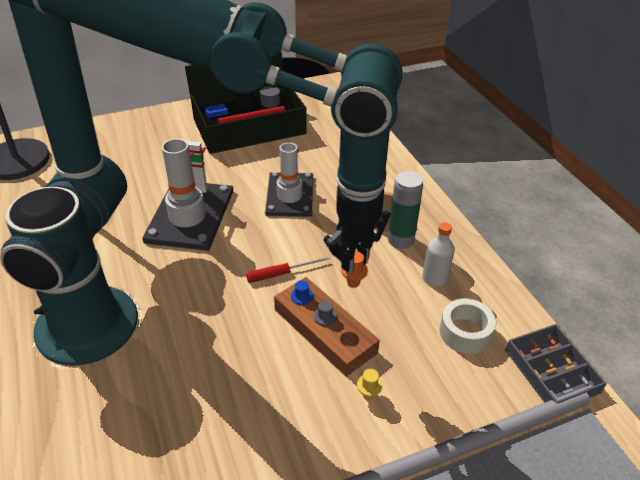

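The plug is held at side (354,268). The rack hole at (350,338) is empty and the other plugs haven't moved. Now over to the mouth.

```bash
python3 -m creep '[[0.4,0.2,0,0,0.1],[0.8,0.4,0,0,0.1],[0.8,0.4,0,0,0.1],[0.8,0.4,0,0,0.1],[0.8,0.4,0,0,0.1],[0.8,0.4,0,0,0.1],[0.8,0.4,0,0,0.1],[0.8,0.4,0,0,0.1],[0.8,0.3,0,0,0.1],[0.8,0.2,0,0,0.1],[0.8,0.2,0,0,0.1],[0.6,0.2,0,0,0.1],[0.2,0.2,0,0,0.1],[0.03,0.18,0,0,0.1],[0,0,0,0,0.1],[0,0,0,0,0.1]]'
python3 - <<'E'
from h import *
s,R=st();a=bot.read_camera("side");b=bot.read_camera("top")
print(rel([.5485,.2446,.25]))
def circ(c,r): t=np.linspace(0,2*np.pi,60);return np.c_[c[0]+r*np.cos(t),c[1]+r*np.sin(t),0*t+c[2]]
o=s["tool_pos"]-[0,0,.0124];S=5;out=[]
for p in(a,b):
    c0=proj(p,[o])[0].astype(int)-[40,50]
    im=cv2.resize(p["pixels"][c0[1]:c0[1]+110,c0[0]:c0[0]+80,::-1],None,fx=S,fy=S,interpolation=cv2.INTER_CUBIC)
    for c,r in((o,.024),(o-[0,0,.032],.011),(np.array([.5485,.2446,.1636]),.022)):
        cv2.polylines(im,[((proj(p,circ(c,r))-c0+.5)*S).round().astype(np.int32)],True,(255,0,0),1)
    out.append(im)
cv2.imwrite("pics/over.png",np.hstack(out))
E
```

```text
time: 10.72
tool_pos: [0.5499, 0.2353, 0.2511]
tcp_rot: [-1.837, -2.548, 0.001]
wrist_force: [0.7, 0.6, -0.6]
width: 0.327
grip_force: 78.9
t 10.72 pos [0.5499 0.2353 0.2511] q [ 0.36  0.11  1.75 -0.    1.28  0.04] F [ 0.7  0.6 -0.6] w 0.327 g 78.9 x [-0.316  0.949 -0.   ] y [ 0.949  0.316 -0.001] z [-0.001 -0.    -1.   ]
[0.18 0.03 0.03]
```

View pics/over.png

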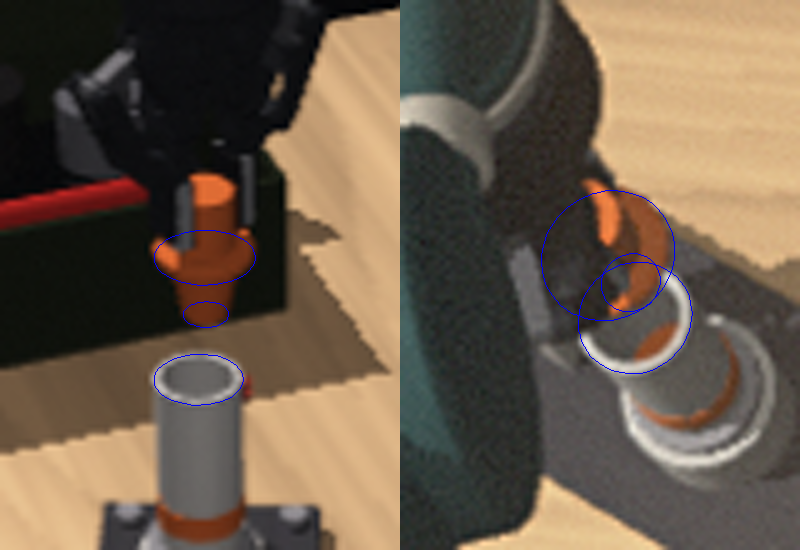

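The plug sits straight in the grip and matches the drawn circles in both views. It is about 9 mm short of the mouth in y, so I'll correct that and lower it.

```bash
python3 -m creep '[[0.18,0.03,0,0,0.1],[0,0,0.2,0,0.1],[0,0,0.3,0,0.1],[0,0,0.2,0,0.1],[0,0,0.2,0,0.1],[0,0,0.2,0,0.1],[0,0,0,0,0.1]]'
python3 -c "
from h import *
st();print(rel([.5485,.2446,.177]))"
```

```text
time: 11.7
tool_pos: [0.5476, 0.2451, 0.1949]
tcp_rot: [-1.835, -2.549, 0.003]
wrist_force: [0.6, 0.4, -0.2]
width: 0.325
grip_force: 78.9
t 11.7 pos [0.5476 0.2451 0.1949] q [ 0.38  0.15  1.81 -0.    1.19  0.06] F [ 0.6  0.4 -0.2] w 0.325 g 78.9 x [-0.317  0.948 -0.   ] y [ 0.948  0.317 -0.002] z [-0.002 -0.001 -1.   ]
[-0.01  0.01  0.36]
```

```bash
python3 -m creep '[[-0.01,0.01,0.1,0,0.1],[0,0,0.1,0,0.1],[0,0,0.1,0,0.1],[0,0,0,0,0.1]]'
python3 -m creep '[[0,0,0.06,0,0.1],[0,0,0.06,0,0.1],[0,0,0,0,0.1]]'
```

```text
time: 12.2
tool_pos: [0.5486, 0.2449, 0.1807]
tcp_rot: [-1.835, -2.549, 0.001]
wrist_force: [-0.3, 1.1, -0.4]
width: 0.322
grip_force: 78.9
time: 12.58
tool_pos: [0.5491, 0.245, 0.1759]
tcp_rot: [1.835, 2.55, 0.0]
wrist_force: [-1.6, -0.6, 4.4]
width: 0.323
grip_force: 79.1
```

The flange has met the rim with no side force, at the expected height. Now I'll press.

```bash
python3 -m creep '[[0,0,0.06,0,0.1],[0,0,0.06,0,0.1],[0,0,0.06,0,0.1],[0,0,0.06,0,0.1],[0,0,0,0,0.1],[0,0,0,0,0.1]]'
python3 -c "
from h import *
for i in range(3): bot.read_camera('side'); st()"
```

```text
time: 13.32
tool_pos: [0.5492, 0.245, 0.1651]
tcp_rot: [1.835, 2.549, 0.001]
wrist_force: [-4.2, -2.7, 9.5]
width: 0.325
grip_force: 79.3
t 13.38 pos [0.5492 0.245  0.1651] q [ 0.38  0.18  1.84 -0.    1.13  0.06] F [-4.5 -2.2  9.5] w 0.326 g 79.3 x [-0.317  0.948 -0.   ] y [0.948 0.317 0.001] z [ 0.001  0.    -1.   ]
t 13.43 pos [0.5491 0.245  0.1652] q [ 0.38  0.18  1.84 -0.    1.13  0.06] F [-5.2 -1.7  9.5] w 0.325 g 79.3 x [-0.318  0.948 -0.   ] y [0.948 0.318 0.001] z [ 0.001  0.    -1.   ]
t 13.47 pos [0.5492 0.245  0.1652] q [ 0.38  0.18  1.84 -0.    1.13  0.06] F [-3.9 -2.2 10.3] w 0.322 g 79.3 x [-0.317  0.948 -0.   ] y [0.948 0.317 0.001] z [ 0.001  0.    -1.   ]
```

The side force of about 5 N means the plug bears slightly on the +x wall, so I'll ease 1 mm back along tool −y while pressing the rest.

```bash
python3 -m creep '[[0,-0.02,0.05,0,0.1],[0,0,0.05,0,0.1],[0,0,0,0,0.1],[0,0,0,0,0.1]]'
python3 - <<'E'
from h import *
a=bot.read_camera('side');b=bot.read_camera('top');st()
def crop(p,X,w,h,f):
    c=proj(p,[X])[0].astype(int);x,y=c-[w//2,h//2];print(x,y);return cv2.resize(p["pixels"][y:y+h,x:x+w,::-1],None,fx=f,fy=f,interpolation=cv2.INTER_CUBIC)
X=np.array([.5485,.2446,.13])
cv2.imwrite("pics/press.png",np.hstack([crop(a,X,65,95,6),crop(b,X,65,95,6)]))
E
```

```text
time: 13.98
tool_pos: [0.5491, 0.245, 0.1611]
tcp_rot: [1.834, 2.548, 0.004]
wrist_force: [-3.1, -1.7, 12.1]
width: 0.327
grip_force: 79.8
t 14.07 pos [0.5491 0.245  0.1611] q [ 0.38  0.18  1.84 -0.    1.12  0.06] F [-3.2 -2.  11. ] w 0.322 g 79.8 x [-0.317  0.948 -0.   ] y [0.948 0.317 0.003] z [ 0.003  0.001 -1.   ]
256 111
149 157
```

View pics/press.png

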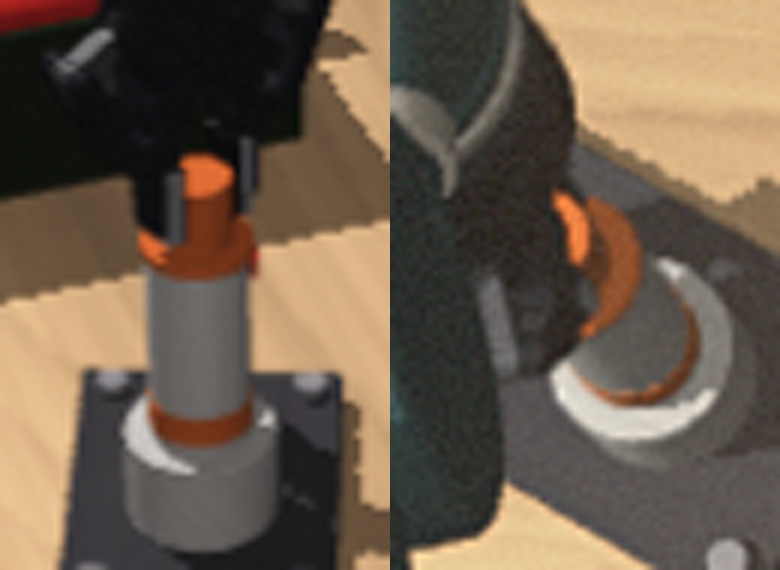

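The side crop shows the flange lying flat on the rim all round. The tube is pressed down, with its orange ring now at the sleeve. Force (about 11–12 N) and travel (about 15.5 mm) agree with mid-green.

```bash
python3 -m creep '[[0,0,0,0,0.1],[0,0,0,0,0.1],[0,0,0,0,0.1],[0,0,0,0,0.1]]' && python3 -c "
from h import *
s,_=st()
if 9.5<s['wrist_force'][2]<14.5: print(bot.finish_job())"
```

```text
time: 14.58
tool_pos: [0.5492, 0.245, 0.1611]
tcp_rot: [1.834, 2.548, 0.004]
wrist_force: [-2.6, -1.0, 11.5]
width: 0.322
grip_force: 79.8
t 14.57 pos [0.5492 0.245  0.1611] q [ 0.38  0.18  1.84 -0.    1.12  0.06] F [-2.6 -1.  11.5] w 0.322 g 79.8 x [-0.317  0.948 -0.   ] y [0.948 0.317 0.003] z [ 0.003  0.001 -1.   ]
the job is handed in; nothing more can be done
None
```

The job is handed in at 14.6 s: the orange plug is seated flat in the smaller stand's tube, still gripped and held at about 11.5 N, with the tube pressed about 15 mm, so mid-green going by force and travel (the pointer against the scale was hidden from the cameras).

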